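# Dock the blue logger through the sprung dust flap

### The job

Take the blue logger module out of the wooden rack and put it upright, brass foot first, into the white readout dock, using the module itself to push the yellow sprung dust flap down and hold it open as it slides in. Press it down by feel until its foot firmly loads the springy contacts at the bottom (a push of about 15 N on them, held for a second) without forcing anything, then let go and leave it standing in the bay. Leave everything else on the bench alone.

Things in the scene. Friction and masses are not known exactly. Their poses are not given: they have to be found in the camera images.
- blue_mid (a point): Centre of the blue logger module, an upright plastic bar 18 mm (its x) by 44 mm (its y) by 130 mm tall (its z, up), about 0.2 kg; its lowest 6 mm is a brass foot of 14 by 40 mm. Same shape turned half round, so either way round fits. It stands 22 mm deep in a loose pocket of the rack. Grip it across the 18 mm near its top, with the centre of the grip 22 mm below the top: docked, 48 to 72 mm of it stays above the dock.
- grey_mid (a point): Centre of the grey module, same shape and size, in another rack pocket. Leave alone.
- orange_mid (a point): Centre of the orange module, same shape and size, in another rack pocket. Leave alone.
- rack: Fixed wooden rack 70 mm (x) by 260 mm (y) by 35 mm tall, origin at the centre of its underside; three pockets in a row along its y, 80 mm apart, each holding one module parallel to the rack's axes. Which module is in which pocket varies.
- dock: Fixed white readout dock 120 mm (x) by 150 mm (y) by 100 mm tall, origin at the centre of its underside, green display on its -x face. In the middle of its top is the bay, closed by the yellow flap. Together with its flap it withstands 30 N from the module.
- mouth (a point): Centre of the place of the docked module, level with the dock's top (100 mm above the bench). The module goes in straight down here with its x along this x and its y along this y (either way round): the bay is 21 by 47 mm, so 1.5 mm of play each side, with 6 mm chamfers at the mouth's -x and both y edges. A blue stripe on the dock's top marks the hinge side, +x.
- flap (a joint): Yellow dust flap 24 by 44 mm just under the dock's top, hinged on an axis along the dock's y 15 mm to the +x side of the mouth centre; rad, 0 closed (level), grows as it is pushed down into the dock, to 1.5. Its spring closes it: about 3 N at the free edge to start, and when it lies against the inserted module (about 1.3) it presses it sideways to -x with about 6 N, so the module drags by 1 to 4 N on the way down and binds if pulled up.
- contacts (a joint): Travel of the sprung brass contact plate at the bottom of the bay, m, 0 up, grows as it is pressed down; 5 N per mm. Properly loaded at 2 mm or more (10 N), damaged beyond 4.2 mm (21 N). How deep the plate lies is not measured: its top is anywhere from 58 to 78 mm below the dock's top when up, different each time. After release the module's weight and the flap's grip keep it down 0.3 to 2.5 mm.
- beaker: Empty glass beaker, 66 mm across, 90 mm tall, origin under its centre. Leave alone.
- jar: Amber glass jar, 52 mm across, 85 mm tall, origin under its centre. Leave alone.
- weight: Brass weight with a knob, 40 mm across, 60 mm tall, origin under its centre. Leave alone.
- driver: Screwdriver lying on the bench. Leave alone.
Mind the look-alikes: they are no part of the job. Of the things shaped like the part that bears blue_mid, the blue one is meant.

How it is judged:
On the way, in this order (a step that is already met when the one before it is completed fails the run):
1. the blue module, upright in the bay's mouth, holds the flap open (value of joint flap above 1 rad and horizontal distance between blue_mid and mouth below 0.006 m and z of blue_mid in the frame of mouth below 0.055 m), for 0.1 s.
2. the module's foot loads the contacts by 2 mm or more (10 N) for 0.4 s (value of joint contacts above 0.002 m and horizontal distance between blue_mid and mouth below 0.006 m), for 0.4 s.
At the end, for the whole second after the job is handed in: The blue module stands upright (within 0.1 rad) and at rest in the bay, its centre within 6 mm sideways of the mouth's centre, holding the flap open, its foot resting on the contacts (plate down by at least 0.15 mm), and is released (value of joint contacts above 0.00015 m and value of joint flap above 1 rad and horizontal distance between blue_mid and mouth below 0.006 m and z of blue_mid in the frame of mouth below 0.012 m and angle between blue_mid's own z axis and vertical below 0.1 rad and linear speed of blue below 0.02 m/s); the robot touches nothing.
It fails at once if the contacts are pressed beyond 4.2 mm (21 N) (value of joint contacts above 0.0042 m).
It fails at once if the module is forced against the dock or its flap with more than 30 N (contact force between blue and dock above 30 N).
It fails at once if another module is taken out of or shoved in its pocket (distance of any of grey_mid, orange_mid from where it was at the start of the episode above 0.015 m).
It fails at once if a bystander is displaced (distance of any of beaker, jar, weight, driver from where it was at the start of the episode above 0.02 m).
It also fails if it takes over 72 s, if anything falls off the work surface, if the arm or the gripper's body presses on something with over 40 N, if the wrist force passes 120 N, or if a joint passes its speed limit or range.

### The arm

A 7-joint arm with a two-finger parallel gripper is mounted at the origin on the work surface. World frame = base frame: x ahead of the robot, y to its left, z up, the work surface at z = 0. Lengths are in m, angles in rad, forces in N, time in s.
With the tool pointing down it reaches from about 0.425 to 0.925 m from the base axis. Payload 6.8 kg.
Tool frame: the origin (TCP) lies at the very end of the fingers, on their centre line; the grasp point (between the pads) lies 19 mm behind it; z points along the fingers, y is the line along which they close (so a half turn about z gives the same grasp; the last joint's range is limited). The gripper opens to 85 mm and grips with 20 to 120 N. Pads are 22 mm wide; open, the fingers measure 114 mm over their backs; the gripper's body (76 mm by 85 mm) begins 54 mm behind the grasp point. The pads swing forward as they close: fully open they stand 13 mm farther back than shut.
Start: joints at [-1.277, 0.477, 0.022, 1.555, -0.011, 1.109, -0.083], TCP at [0.264, 0.621, 0.231] pointing down, gripper open.
Joint ranges: [-2.96, 2.96], [-0.34, 2.1], [-1.41, 1.46], [0.24, 2.44], [-1.37, 4.51], [0.17, 1.92], [-2.96, 2.96]. Speed limits (rad/s): [2.39, 2.39, 3.14, 3.14, 3.14, 3.14, 3.14].

### API

Orientations are given as a rotation vector (axis times angle).
In Python, from bench import r gives the robot as it stands.
- The arm moves only by the shell command python3 -m jog 'ROWS' [FORCE]. ROWS is JSON, a list of rows, each an object of numbers: "fingers": the finger opening in m, from 0 to 0.0854; "x", "y", "z": the shift along the tool's x, y, z in m; "rx", "ry", "rz": the turn, a rotation vector about the tool's x, y, z in degrees. In form: [{"fingers": .., "x": .., "y": .., "z": .., "rx": .., "ry": .., "rz": ..}, ...]. A call has 1 to 8 rows; each row shifts and turns the commanded pose from where the row before left it, along the tool's axes as they then stand; what a row does not reach is not made up. A row lasts 1/8 s, in which the tool goes at most 62.5 mm and 10.7 degrees, less where a joint would pass 70% of its speed; a pose out of reach is approached as far as the arm can. A call is refused whole if a number of a shift passes 0.0625 or a number of a turn 10.7, either way. A call with a gripper value outside its range is refused whole. The fingers move at their own pace and stop on an object; FORCE is the grip in N (left out, the last holds). Time passes only in rows, so rows that do not move let the fingers close. It gives the time, the measured TCP pose, the force, the opening and the grip force at its end, in the units of the state.
- r.get_obs(): the state, without advancing time (a new reading comes with each control period).
- r.grab_frame(name): name is "scene" or "top"; returns (picture, depth): 400x640x3 uint8, red, green, blue; 400x640 float32, m along the optical axis (not along the pixel's ray), 0 where there is no reading.
- r.get_calibration(name): a dict with "mtx" (3x3 intrinsics, pixels), "dist" ([k1, k2, p1, p2, k3] as OpenCV has them; the pictures are not rectified), "extrinsics" (4x4, takes a point from camera to world coordinates). Camera axes: x right, y down, z forward; pixel columns grow to the right and rows downward; lengths in m; the calibration is good to about 2 mm. A picture is of the moment at which its call begins. get_calibration takes no time and is no camera call.
- r.hand_in(): hands the job in; it is judged then, once.
Trained networks look in the newest picture that a camera, given by its name, has taken for a name from the list of things; names that differ only in an ending like _2 or _b are one class to them, and where a whole thing is asked for, a point or a joint stands for the part that bears it (a point fixed in the world has none). Each returns a list of dicts, best first, with "score" (0 to 1); they miss things now and then, are a little off and sometimes report something else, mostly with a low value. They report only what shows in the picture. A call takes as long as a camera call. They do not tell look-alikes from the thing itself.
- r.search_frame(target, camera): "xyz" ([x, y, z] in m, in world coordinates, good to about 4 mm: the middle of the surface that is visible of it).
- r.landmark_of(target, camera): "xyz" ([x, y, z] in m, in world coordinates, good to about 4 mm: a listed point, or the origin of a listed thing).
The state is a dict: "clock": time; "joints": joint angles; "qvel": joint speeds; "tau": joint torques, N m; "tcp_pos": TCP position; "orientation": TCP orientation; "contact_force": force on the tool from outside, world axes, zero at the start; "moment": the same for the moment, N m; "grip_width": finger opening in m; "gripper_force": force on a finger pad.
Only numpy, scipy, OpenCV 4.12 (cv2) and the standard library are available. Lean on these libraries where they do the work, as an engineer would, in place of code of your own. Each camera call takes 0.05 s, during which the arm holds its last target. There are 200 camera calls.

## Working session

There is one attempt and no reset: what is moved stays moved. The work goes in short steps, Python scripts to look and compute and a shell command to move; the robot and the scene stay as the last step left them, time stands still between calls to the robot, and variables do not carry over. Pictures are saved under pics/ and viewed, at most 10 in all, crops included, and the job is handed in when it is done.

```bash
mkdir -p pics; ls; python3 - <<'E'
from bench import r
import cv2,numpy as np
for c in("scene","top"):
    im,d=r.grab_frame(c); cv2.imwrite(f"pics/{c}0.png",im[...,::-1])
    k=r.get_calibration(c); print(c,np.round(k["mtx"],1).tolist(),np.round(k["dist"],3),np.round(k["extrinsics"],3).tolist())
    for t in("blue_mid","grey_mid","orange_mid","rack","dock","mouth"):
        print(t,[(np.round(h["xyz"],4).tolist(),round(h["score"],2)) for h in r.landmark_of(t,c)[:3]])
o=r.get_obs();print({k:np.round(v,3).tolist() for k,v in o.items()})
E
```

```text
pics
scene [[396.9, 0.0, 319.6], [0.0, 396.9, 197.4], [0.0, 0.0, 1.0]] [-0.066  0.     0.     0.     0.   ] [[0.207, 0.624, -0.754, 1.365], [0.978, -0.131, 0.161, -0.164], [0.002, -0.77, -0.637, 0.763], [0.0, 0.0, 0.0, 1.0]]
blue_mid [([0.478, 0.1981, 0.0776], 0.96), ([0.351, 0.1683, 0.064], 0.91), ([0.6002, 0.2186, 0.0632], 0.64)]
grey_mid [([0.4605, 0.2749, 0.0797], 0.66)]
orange_mid [([0.4987, 0.1187, 0.0755], 0.83)]
rack [([0.4794, 0.1957, 0.0002], 0.84), ([0.7391, -0.0182, -0.0007], 0.57), ([0.7534, -0.153, -0.0013], 0.45)]
dock [([0.5298, -0.2276, 0.0043], 0.55)]
mouth [([0.5317, -0.2294, 0.1033], 0.55)]
top [[507.3, 0.0, 322.9], [0.0, 507.3, 208.8], [0.0, 0.0, 1.0]] [0.011 0.    0.    0.    0.   ] [[-0.017, -0.986, 0.169, 0.405], [-0.999, 0.021, 0.024, 0.001], [-0.027, -0.168, -0.985, 1.142], [0.0, 0.0, 0.0, 1.0]]
blue_mid [([0.4802, 0.2019, 0.0764], 0.9), ([0.3473, 0.168, 0.0618], 0.72), ([0.5986, 0.2174, 0.0624], 0.71)]
grey_mid [([0.4634, 0.2707, 0.0808], 0.82)]
orange_mid [([0.4961, 0.1141, 0.083], 0.69)]
rack [([0.4794, 0.1961, -0.0053], 0.71)]
dock [([0.5344, -0.2256, 0.0009], 0.65)]
mouth [([0.5331, -0.2257, 0.099], 0.75)]
{'clock': 0.7, 'joints': [-1.277, 0.477, 0.022, 1.555, -0.012, 1.109, -0.083], 'qvel': [-0.001, -0.0, -0.0, 0.0, -0.001, 0.001, -0.001], 'tau': [-0.0, -59.617, 1.605, -28.15, 0.012, 0.002, -0.0], 'tcp_pos': [0.264, 0.621, 0.231], 'orientation': [-0.627, -3.078, -0.0], 'contact_force': [0.69, 0.197, -0.477], 'moment': [-0.023, -0.037, 0.053], 'gripper_force': 0.0, 'grip_width': 0.086}
```

View pics/top0.png

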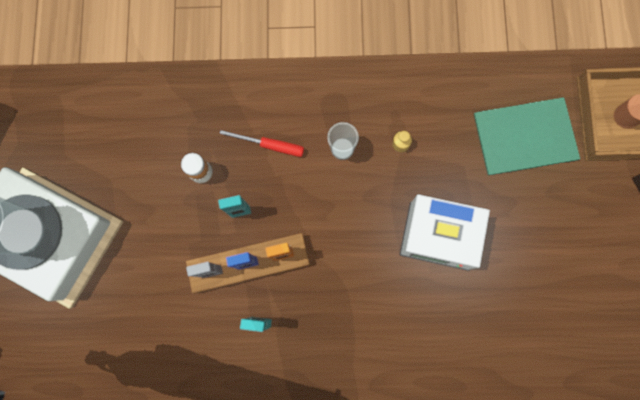

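View pics/scene0.png

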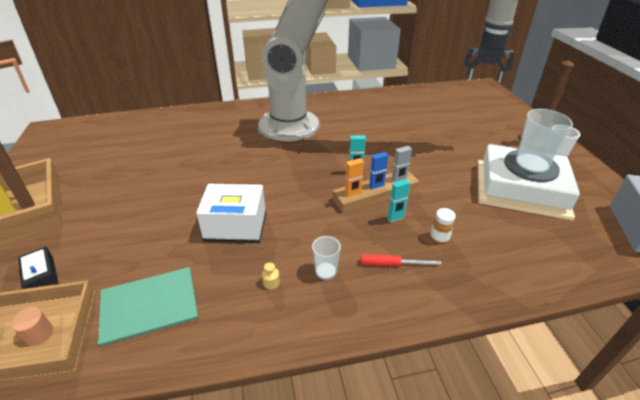

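The top view shows the blue module in the middle rack pocket at (240,260), with orange at (278,250) and grey at (201,270). The dock's flap is at (448,230) and its hinge stripe at (452,210). The teal bars at (253,325) and (235,206) are look-alikes. Next I'll get the yaws and exact centres.

```bash
cat > h.py <<'E'
from bench import r
import cv2,numpy as np
def cloud(c):
    im,d=r.grab_frame(c);k=r.get_calibration(c);K=np.array(k["mtx"]);T=np.array(k["extrinsics"])
    v,u=np.mgrid[:400,:640];p=np.stack([u,v],-1).reshape(-1,1,2).astype(float)
    n=cv2.undistortPoints(p,K,np.array(k["dist"]))[:,0]
    ray=np.c_[n,np.ones(len(n))]@T[:3,:3].T
    P=ray*d.reshape(-1,1)+T[:3,3]
    return im,d,P.reshape(400,640,3),ray.reshape(400,640,3),T[:3,3]
def onplane(ray,o,z): return (o+ray*((z-o[2])/ray[...,2])[...,None])[...,:2]
def rect(xy,name):
    (c,s,a)=cv2.minAreaRect(xy.astype(np.float32)*1000)
    print(name,len(xy),"c",np.round(c,1),"size",np.round(s,1),"ang",round(a,1),"mean",np.round(xy.mean(0)*1000,1))
E
python3 - <<'E'
from h import *
for c in("top","scene"):
    im,d,P,ray,o=cloud(c); hsv=cv2.cvtColor(im,cv2.COLOR_RGB2HSV).astype(int);H,S,V=hsv[...,0],hsv[...,1],hsv[...,2]
    near=lambda x,y,R:(np.hypot(P[...,0]-x,P[...,1]-y)<R)
    z=P[...,2]; print(c)
    m=near(.48,.2,.04)&(d>0)&(abs(H-112)<10)&(S>120)
    print("blue maxz",np.percentile(z[m],[50,90,98]))
    t=m&(z>.136); rect(onplane(ray,o,.143)[t],"bluetop")
    m=near(.533,-.227,.13)&(d>0); t=m&(z>.092)&(z<.115); print("docktop z",np.median(z[t]))
    rect(onplane(ray,o,.1)[t],"docktop")
    y=m&(abs(H-27)<8)&(S>110)&(z>.08); rect(onplane(ray,o,.099)[y],"flap")
    b=m&(abs(H-112)<10)&(S>110)&(z>.08); rect(onplane(ray,o,.1)[b],"stripe")
    for nm,(x,yy) in {"grey":(.462,.273),"orange":(.497,.117)}.items():
        t=near(x,yy,.035)&(z>.136)&(d>0); rect(onplane(ray,o,.143)[t],nm)
    t=near(.48,.196,.16)&(z>.028)&(z<.042)&(d>0)&(abs(H-15)<12); rect(onplane(ray,o,.035)[t],"rack")
E
```

```text
top
blue maxz [0.14290797 0.14559249 0.14640498]
bluetop 179 c [478.8 194.7] size [15.9 42.7] ang 12.9 mean [478.8 194.6]
docktop z 0.10005358334154069
docktop 4328 c [ 533.9 -228.1] size [152.8 121.1] ang 76.3 mean [ 533.2 -228.6]
flap 216 c [ 534.6 -228.1] size [43.5 21. ] ang 76.4 mean [ 534.6 -228. ]
stripe 495 c [ 574.2 -238.9] size [84.6 25.3] ang 76.1 mean [ 574.3 -238.8]
grey 216 c [462.2 273.9] size [18.8 45.2] ang 12.2 mean [462.4 273.9]
orange 213 c [496.8 118.4] size [18.8 44.1] ang 13.0 mean [496.9 118.3]
rack 2638 c [439.2 187.5] size [153.6 260.2] ang 12.5 mean [477.9 189.9]
scene
blue maxz [0.10768005 0.14082363 0.14268169]
bluetop 81 c [488.2 196.1] size [26.4 46.9] ang 11.6 mean [487.1 195.7]
docktop z 0.09805057885498258
docktop 1774 c [ 542.  -227.1] size [150.6 128.3] ang 76.0 mean [ 543.9 -227.3]
flap 74 c [ 539.  -226.5] size [41.5 16.4] ang 78.2 mean [ 539.5 -227.1]
stripe 189 c [ 577.3 -237.2] size [82.6 22.1] ang 75.0 mean [ 577.4 -237.5]
grey 81 c [470.1 272.3] size [24.5 52.8] ang 14.4 mean [470.  272.9]
orange 90 c [505.2 117.3] size [25.8 48.1] ang 11.6 mean [505.  117.1]
rack 771 c [487.3 196. ] size [ 76.6 264.4] ang 12.6 mean [500.2 168.7]
```

```bash
cat >> h.py <<'E'
from scipy.spatial.transform import Rotation as Ro
def need(p,yaw_y):
    "shift in present tool axes (mm), yaw error deg (tool z), residual tilt to reach TCP p with tool y at yaw_y"
    o=r.get_obs();R=Ro.from_rotvec(o["orientation"]);M=R.as_matrix()
    a=np.radians(yaw_y);y=np.array([np.cos(a),np.sin(a),0]);z=np.array([0,0,-1.])
    if y@M[:,1]<0:y=-y
    D=np.c_[np.cross(y,z),y,z]
    e=(R.inv()*Ro.from_matrix(D)).as_rotvec(degrees=True)
    print("t",round(float(o["clock"]),2),"shift mm",np.round(M.T@(np.array(p)-o["tcp_pos"])*1000,1),"turn",np.round(e,2),"tcp",np.round(o["tcp_pos"],4),"F",np.round(o["contact_force"],2),"w",round(float(o["grip_width"]),4))
E
python3 -m jog '[{"x":-0.0456,"y":-0.0385},{"x":-0.0456,"y":-0.0385},{"x":-0.0456,"y":-0.0385},{"x":-0.0456,"y":-0.0385},{"x":-0.0456,"y":-0.0385},{"x":-0.0456,"y":-0.0385},{"x":-0.0456,"y":-0.0385},{"x":-0.0456,"y":-0.0385}]' 40
python3 -m jog '[{"rz":9.07},{"rz":9.07},{"rz":9.07},{"rz":9.07},{"rz":9.07},{"rz":9.07},{"fingers":0.055},{}]'
python3 -c "
from h import *
need([.4788,.1946,.102],12.6)"
```

```text
t 0.8 shift mm [-364.6 -308.7  129.3] turn [ 0.   -0.   54.38] tcp [0.264  0.6213 0.2313] F [ 0.18 -0.68 -0.22] w 0.0856validation failed for argument at $[0]...
validation failed for argument at $[0]...
```

```bash
python3 -m jog '[{"fingers":0.0854,"x":-0.0456,"y":-0.0385,"z":0,"rx":0,"ry":0,"rz":0}]' 40
```

```text
clock: 0.92
tcp_pos: [0.2872, 0.5712, 0.2309]
orientation: [-0.615, -3.079, -0.003]
contact_force: [1.2, -0.8, -0.2]
grip_width: 0.0856
gripper_force: 0.0
```

```bash
python3 -m jog '[{"fingers":0.0854,"x":-0.0456,"y":-0.0385,"z":0,"rx":0,"ry":0,"rz":0},{"fingers":0.0854,"x":-0.0456,"y":-0.0385,"z":0,"rx":0,"ry":0,"rz":0},{"fingers":0.0854,"x":-0.0456,"y":-0.0385,"z":0,"rx":0,"ry":0,"rz":0},{"fingers":0.0854,"x":-0.0456,"y":-0.0385,"z":0,"rx":0,"ry":0,"rz":0},{"fingers":0.0854,"x":-0.0456,"y":-0.0385,"z":0,"rx":0,"ry":0,"rz":0},{"fingers":0.0854,"x":-0.0456,"y":-0.0385,"z":0,"rx":0,"ry":0,"rz":0},{"fingers":0.0854,"x":-0.0456,"y":-0.0385,"z":0,"rx":0,"ry":0,"rz":0}]' 40
python3 -m jog '[{"fingers":0.055,"x":0,"y":0,"z":0,"rx":0,"ry":0,"rz":9.07},{"fingers":0.055,"x":0,"y":0,"z":0,"rx":0,"ry":0,"rz":9.07},{"fingers":0.055,"x":0,"y":0,"z":0,"rx":0,"ry":0,"rz":9.07},{"fingers":0.055,"x":0,"y":0,"z":0,"rx":0,"ry":0,"rz":9.07},{"fingers":0.055,"x":0,"y":0,"z":0,"rx":0,"ry":0,"rz":9.07},{"fingers":0.055,"x":0,"y":0,"z":0,"rx":0,"ry":0,"rz":9.07},{"fingers":0.055,"x":0,"y":0,"z":0,"rx":0,"ry":0,"rz":0},{"fingers":0.055,"x":0,"y":0,"z":0,"rx":0,"ry":0,"rz":0}]'
python3 -c "
from h import *
need([.4788,.1946,.102],12.6)"
```

```text
clock: 1.8
tcp_pos: [0.4801, 0.1934, 0.2317]
orientation: [0.627, 3.078, 0.001]
contact_force: [1.1, 0.7, 0.7]
grip_width: 0.0854
gripper_force: 0.0
clock: 2.8
tcp_pos: [0.4793, 0.1952, 0.2314]
orientation: [1.961, 2.454, 0.0]
contact_force: [0.5, 0.7, -0.5]
grip_width: 0.0554
gripper_force: 0.0
t 2.8 shift mm [ -0.5  -0.6 129.4] turn [ 0.01 -0.01  0.14] tcp [0.4793 0.1952 0.2314] F [ 0.46  0.73 -0.45] w 0.0554
```

```bash
python3 -m jog '[{"fingers":0.055,"x":0,"y":-0.0005,"z":0.032,"rx":0,"ry":0,"rz":0},{"fingers":0.055,"x":0,"y":0,"z":0.032,"rx":0,"ry":0,"rz":0},{"fingers":0.055,"x":0,"y":0,"z":0.032,"rx":0,"ry":0,"rz":0},{"fingers":0.055,"x":0,"y":0,"z":0.033,"rx":0,"ry":0,"rz":0},{"fingers":0.055,"x":0,"y":0,"z":0,"rx":0,"ry":0,"rz":0}]'
python3 -m jog '[{"fingers":0.01,"x":0,"y":0,"z":0,"rx":0,"ry":0,"rz":0},{"fingers":0.01,"x":0,"y":0,"z":0,"rx":0,"ry":0,"rz":0},{"fingers":0.01,"x":0,"y":0,"z":0,"rx":0,"ry":0,"rz":0},{"fingers":0.01,"x":0,"y":0,"z":0,"rx":0,"ry":0,"rz":0},{"fingers":0.01,"x":0,"y":0,"z":0,"rx":0,"ry":0,"rz":0},{"fingers":0.01,"x":0,"y":0,"z":0,"rx":0,"ry":0,"rz":0}]' 60
python3 -c "
from h import *
need([.4788,.1946,.102],12.6)
im,d=r.grab_frame('scene');cv2.imwrite('pics/s1.png',cv2.resize(im[110:260,290:490,::-1],None,fx=3,fy=3))"
```

```text
clock: 3.42
tcp_pos: [0.4772, 0.1942, 0.1005]
orientation: [-1.962, -2.451, 0.007]
contact_force: [0.6, -0.3, -0.9]
grip_width: 0.0547
gripper_force: 0.0
clock: 4.18
tcp_pos: [0.4799, 0.1956, 0.1038]
orientation: [1.964, 2.451, 0.005]
contact_force: [-0.5, -0.3, 7.0]
grip_width: 0.0174
gripper_force: 59.6
t 4.17 shift mm [-0.7 -1.3  1.8] turn [ 0.16 -0.06 -0.04] tcp [0.4799 0.1956 0.1038] F [-0.53 -0.35  7.01] w 0.0174
```

View pics/s1.png

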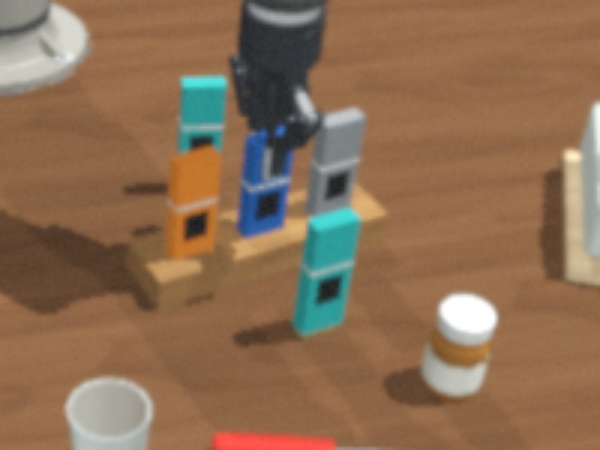

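The fingers straddle the blue module's top (crop 270,140), and the grip reads 59.6 N at a 17.4 mm opening. I'll lift it now.

```bash
python3 -m jog '[{"fingers":0.01,"x":0,"y":0,"z":-0.012,"rx":0,"ry":0,"rz":0},{"fingers":0.01,"x":0,"y":0,"z":-0.02,"rx":0,"ry":0,"rz":0},{"fingers":0.01,"x":0,"y":0,"z":-0.025,"rx":0,"ry":0,"rz":0},{"fingers":0.01,"x":0,"y":0,"z":-0.025,"rx":0,"ry":0,"rz":0},{"fingers":0.01,"x":0,"y":0,"z":-0.03,"rx":0,"ry":0,"rz":0},{"fingers":0.01,"x":0,"y":0,"z":-0.03,"rx":0,"ry":0,"rz":0},{"fingers":0.01,"x":0,"y":0,"z":-0.03,"rx":0,"ry":0,"rz":0},{"fingers":0.01,"x":0,"y":0,"z":0,"rx":0,"ry":0,"rz":0}]'
python3 -c "
from h import *
need([.5332,-.2277,.27],-13.8)"
```

```text
clock: 5.22
tcp_pos: [0.4798, 0.1954, 0.2769]
orientation: [1.964, 2.45, 0.007]
contact_force: [0.0, 0.2, -1.3]
grip_width: 0.0177
gripper_force: 59.2
t 5.22 shift mm [-424.6  -39.9    5.9] turn [ 0.23 -0.17 26.35] tcp [0.4798 0.1954 0.2769] F [ 0.    0.18 -1.34] w 0.0177
```

```bash
python3 -m jog '[{"fingers":0.01,"x":-0.04,"y":-0.0037,"z":0,"rx":0,"ry":0,"rz":0},{"fingers":0.01,"x":-0.055,"y":-0.005,"z":0,"rx":0,"ry":0,"rz":0},{"fingers":0.01,"x":-0.055,"y":-0.005,"z":0,"rx":0,"ry":0,"rz":0},{"fingers":0.01,"x":-0.055,"y":-0.005,"z":0,"rx":0,"ry":0,"rz":0},{"fingers":0.01,"x":-0.055,"y":-0.005,"z":0,"rx":0,"ry":0,"rz":0},{"fingers":0.01,"x":-0.055,"y":-0.005,"z":0,"rx":0,"ry":0,"rz":0},{"fingers":0.01,"x":-0.055,"y":-0.005,"z":0,"rx":0,"ry":0,"rz":0},{"fingers":0.01,"x":-0.045,"y":-0.005,"z":0,"rx":0,"ry":0,"rz":0}]'
python3 -m jog '[{"fingers":0.01,"x":0,"y":0,"z":0,"rx":0.2,"ry":-0.2,"rz":6.5},{"fingers":0.01,"x":0,"y":0,"z":0,"rx":0,"ry":0,"rz":6.6},{"fingers":0.01,"x":0,"y":0,"z":0,"rx":0,"ry":0,"rz":6.6},{"fingers":0.01,"x":0,"y":0,"z":0,"rx":0,"ry":0,"rz":6.6},{"fingers":0.01,"x":0,"y":0,"z":0,"rx":0,"ry":0,"rz":0},{"fingers":0.01,"x":0,"y":0,"z":0,"rx":0,"ry":0,"rz":0}]'
python3 -c "
from h import *
need([.5332,-.2277,.203],-13.8)
im,d=r.grab_frame('scene');cv2.imwrite('pics/s2.png',cv2.resize(im[70:270,130:330,::-1],None,fx=3,fy=3))
im,d=r.grab_frame('top');cv2.imwrite('pics/t2.png',cv2.resize(im[130:290,340:540,::-1],None,fx=3,fy=3))"
```

```text
clock: 6.22
tcp_pos: [0.5302, -0.2205, 0.2731]
orientation: [-1.966, -2.449, 0.002]
contact_force: [0.5, 0.4, -1.5]
grip_width: 0.0171
gripper_force: 59.0
clock: 6.98
tcp_pos: [0.5308, -0.2182, 0.2737]
orientation: [2.469, 1.942, -0.009]
contact_force: [0.4, 0.7, -1.6]
grip_width: 0.0173
gripper_force: 59.0
t 6.97 shift mm [-8.3  4.7 70.7] turn [-0.17  0.26  0.19] tcp [ 0.5308 -0.2182  0.2737] F [ 0.38  0.68 -1.57] w 0.0173
```

View pics/s2.png

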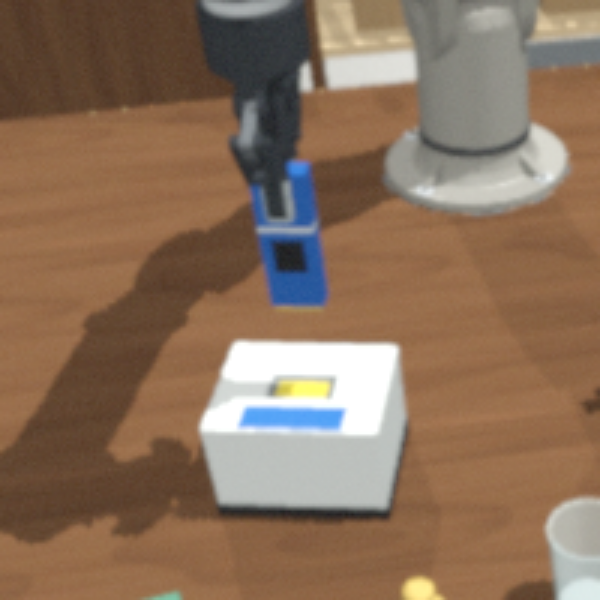

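View pics/t2.png

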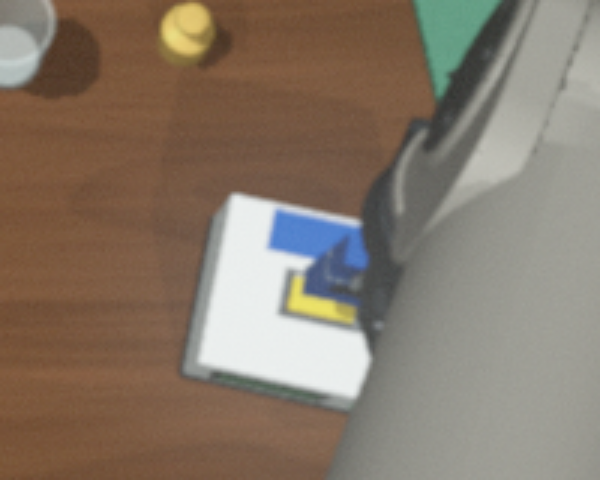

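The module is held clear above the dock. In the scene crop its edge slope (252,185→272,305) matches the dock's vertical edges, so it is upright. I'll approach to about 15 mm above the dock and check the tilt and offset from depth.

```bash
python3 -m jog '[{"fingers":0.01,"x":-0.0035,"y":0.0025,"z":0.017,"rx":-0.15,"ry":0.25,"rz":0.2},{"fingers":0.01,"x":-0.0036,"y":0.0025,"z":0.017,"rx":0,"ry":0,"rz":0},{"fingers":0.01,"x":0,"y":0,"z":0.017,"rx":0,"ry":0,"rz":0},{"fingers":0.01,"x":0,"y":0,"z":0.016,"rx":0,"ry":0,"rz":0},{"fingers":0.01,"x":0,"y":0,"z":0,"rx":0,"ry":0,"rz":0},{"fingers":0.01,"x":0,"y":0,"z":0,"rx":0,"ry":0,"rz":0}]'
cat > look.py <<'E'
from h import *
need([.5335,-.2265,.206],-13.8)
im,d,P,ray,o=cloud("scene"); hsv=cv2.cvtColor(im,cv2.COLOR_RGB2HSV).astype(int);H,S,V=hsv[...,0],hsv[...,1],hsv[...,2]
z=P[...,2]; near=np.hypot(P[...,0]-.54,P[...,1]+.227)<.1
m=near&(d>0)&(abs(H-112)<12)&(S>110)&(z>.116)
for lo in np.arange(.118,.2,.012):
    s=m&(z>=lo)&(z<lo+.012)
    if s.sum()>8:
        q=P[s]; a=np.radians(-13.8); X=q[:,0]*np.cos(a)+q[:,1]*np.sin(a); Y=-q[:,0]*np.sin(a)+q[:,1]*np.cos(a)
        print(round(lo+.006,3),s.sum(),"face x",round(np.median(X)*1000,1),"y edges",np.round(np.percentile(Y,[2,98])*1000,1),"mid",round(Y.mean()*1000,1))
for nm,t,zz in(("flap",near&(abs(H-27)<8)&(S>110)&(z>.085)&(z<.105),.099),("stripe",near&(abs(H-112)<12)&(S>110)&(z>.09)&(z<.106)&(P[...,0]>.555),.1)):
    q=onplane(ray,o,zz)[t];a=np.radians(-13.8);X=q[:,0]*np.cos(a)+q[:,1]*np.sin(a); Y=-q[:,0]*np.sin(a)+q[:,1]*np.cos(a)
    print(nm,t.sum(),"x",np.round(np.percentile(X,[2,98])*1000,1),"y",np.round(np.percentile(Y,[2,98])*1000,1),round(Y.mean()*1000,1))
cv2.imwrite('pics/s3.png',cv2.resize(im[100:260,150:310,::-1],None,fx=3.7,fy=3.7,interpolation=cv2.INTER_CUBIC))
E
python3 look.py
```

```text
clock: 7.82
tcp_pos: [0.5346, -0.2268, 0.2076]
orientation: [2.474, 1.935, 0.001]
contact_force: [-0.1, -0.9, -1.8]
grip_width: 0.0173
gripper_force: 58.9
t 7.83 shift mm [ 0.  -1.2  1.6] turn [ 0.07  0.02 -0.14] tcp [ 0.5346 -0.2268  0.2076] F [-0.14 -0.91 -1.83] w 0.0173
0.124 28 face x 583.8 y edges [-105.6  -72. ] mid -86.7
0.136 58 face x 583.6 y edges [-107.4  -69.2] mid -87.6
0.148 65 face x 583.3 y edges [-107.2  -69.1] mid -87.3
0.16 47 face x 583.1 y edges [-109.3  -69.2] mid -85.6
0.172 38 face x 583.3 y edges [-109.6  -69.3] mid -85.9
0.184 59 face x 583.3 y edges [-109.7  -69.4] mid -88.7
0.196 15 face x 584.5 y edges [-108.9  -69.3] mid -84.8
flap 64 x [572.8 586.1] y [-111.2  -70.6] -90.7
stripe 192 x [606.6 628.5] y [-132.4  -52.3] -92.7
```

View pics/s3.png

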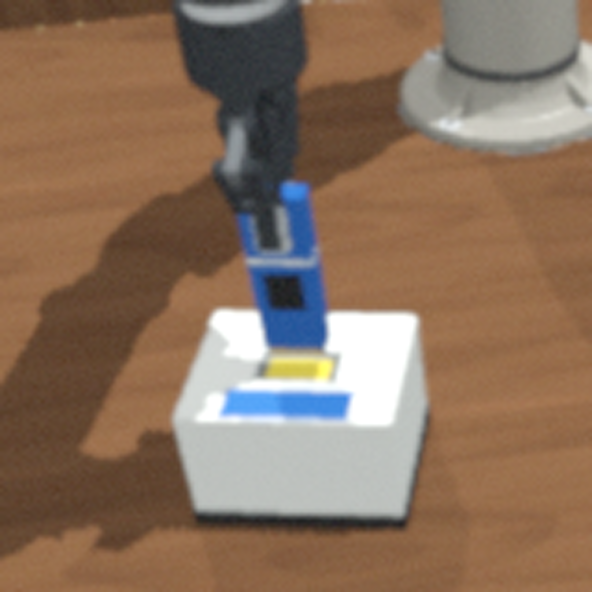

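The module is upright: its face x holds within 1 mm up its height. It sits directly behind and over the bay, about 1 mm too far along +y'. I'll correct that with a slight bias toward the -x chamfer, then descend in small steps.

```bash
python3 -m jog '[{"fingers":0.01,"x":-0.001,"y":-0.0007,"z":0.004,"rx":0,"ry":0,"rz":0},{"fingers":0.01,"x":0,"y":0,"z":0.004,"rx":0,"ry":0,"rz":0},{"fingers":0.01,"x":0,"y":0,"z":0.003,"rx":0,"ry":0,"rz":0},{"fingers":0.01,"x":0,"y":0,"z":0.003,"rx":0,"ry":0,"rz":0}]'
python3 -m jog '[{"fingers":0.01,"x":0,"y":0,"z":0.002,"rx":0,"ry":0,"rz":0},{"fingers":0.01,"x":0,"y":0,"z":0.002,"rx":0,"ry":0,"rz":0}]'
python3 -m jog '[{"fingers":0.01,"x":0,"y":0,"z":0.002,"rx":0,"ry":0,"rz":0},{"fingers":0.01,"x":0,"y":0,"z":0.002,"rx":0,"ry":0,"rz":0}]'
```

```text
clock: 8.38
tcp_pos: [0.5335, -0.2274, 0.1931]
orientation: [2.474, 1.935, 0.001]
contact_force: [-0.3, -0.6, -2.6]
grip_width: 0.0176
gripper_force: 58.9
clock: 8.62
tcp_pos: [0.5335, -0.2275, 0.1892]
orientation: [2.474, 1.935, 0.001]
contact_force: [-0.1, 0.1, -1.4]
grip_width: 0.0171
gripper_force: 58.9
clock: 8.88
tcp_pos: [0.5336, -0.2276, 0.1861]
orientation: [2.474, 1.935, 0.001]
contact_force: [-3.5, 2.4, 8.1]
grip_width: 0.0171
gripper_force: 60.3
```

```bash
python3 -m jog '[{"fingers":0.01,"x":0,"y":-0.001,"z":0,"rx":0,"ry":0,"rz":0},{"fingers":0.01,"x":0,"y":0,"z":0,"rx":0,"ry":0,"rz":0}]'
python3 -m jog '[{"fingers":0.01,"x":0.0005,"y":-0.001,"z":0,"rx":0,"ry":0,"rz":0},{"fingers":0.01,"x":0,"y":0,"z":0,"rx":0,"ry":0,"rz":0}]'; python3 -c "
from h import *
need([.5335,-.2265,.186],-13.8)"
```

```text
clock: 9.12
tcp_pos: [0.5333, -0.2276, 0.1866]
orientation: [2.473, 1.934, 0.003]
contact_force: [-1.1, 1.6, 6.7]
grip_width: 0.0173
gripper_force: 60.3
clock: 9.38
tcp_pos: [0.533, -0.2273, 0.1869]
orientation: [2.472, 1.933, 0.004]
contact_force: [-0.5, 1.1, 7.4]
grip_width: 0.017
gripper_force: 60.2
t 9.38 shift mm [0.9 0.3 0.9] turn [ 0.26  0.02 -0.15] tcp [ 0.533  -0.2273  0.1869] F [-0.48  1.1   7.39] w 0.017
```

The up and -x' force fits the foot's edge levering the tilting flap near its hinge, so this isn't a jam. I'll keep going down in small steps.

```bash
python3 -m jog '[{"fingers":0.01,"x":0,"y":0.001,"z":0.001,"rx":0,"ry":0,"rz":0},{"fingers":0.01,"x":0,"y":0,"z":0.001,"rx":0,"ry":0,"rz":0}]'
python3 -m jog '[{"fingers":0.01,"x":0,"y":0,"z":0.001,"rx":0,"ry":0,"rz":0},{"fingers":0.01,"x":0,"y":0,"z":0,"rx":0,"ry":0,"rz":0}]'
```

```text
clock: 9.62
tcp_pos: [0.5334, -0.2275, 0.1847]
orientation: [2.473, 1.933, 0.003]
contact_force: [-2.1, 1.1, 9.0]
grip_width: 0.0175
gripper_force: 60.5
clock: 9.88
tcp_pos: [0.5335, -0.2276, 0.1839]
orientation: [2.473, 1.933, 0.003]
contact_force: [-1.8, -0.4, 9.6]
grip_width: 0.0176
gripper_force: 60.6
```

```bash
for i in 1; do python3 -m jog '[{"fingers":0.01,"x":0,"y":0,"z":0.001,"rx":0,"ry":0,"rz":0},{"fingers":0.01,"x":0,"y":0,"z":0.001,"rx":0,"ry":0,"rz":0}]'; done; python3 -m jog '[{"fingers":0.01,"x":0,"y":0,"z":0.001,"rx":0,"ry":0,"rz":0},{"fingers":0.01,"x":0,"y":0,"z":0.001,"rx":0,"ry":0,"rz":0}]'
python3 look.py
```

```text
clock: 10.12
tcp_pos: [0.534, -0.2277, 0.1823]
orientation: [2.472, 1.933, 0.004]
contact_force: [-1.4, -0.6, 11.4]
grip_width: 0.0174
gripper_force: 60.9
clock: 10.38
tcp_pos: [0.5334, -0.2275, 0.1799]
orientation: [2.473, 1.934, 0.003]
contact_force: [-3.2, 0.5, 10.6]
grip_width: 0.0174
gripper_force: 60.6
t 10.38 shift mm [  1.   -0.  -26.1] turn [ 0.17  0.   -0.16] tcp [ 0.5334 -0.2275  0.1799] F [-3.22  0.47 10.58] w 0.0174
0.124 56 face x 582.4 y edges [-108.7  -70.6] mid -88.6
0.136 38 face x 582.4 y edges [-108.2  -70. ] mid -86.4
0.148 32 face x 582.4 y edges [-108.6  -69.7] mid -84.7
0.16 50 face x 582.3 y edges [-108.2  -70.4] mid -89.0
0.172 19 face x 581.1 y edges [-110.8  -69.8] mid -83.1
0.184 33 face x 581.6 y edges [-110.2  -70. ] mid -84.6
0.196 32 face x 581.5 y edges [-111.8  -69.6] mid -85.8Traceback (most recent call last):
  File "look.py", line 13, in <module>
    print(nm,t.sum(),"x",np.round(np.percentile(X,[2,98])*1000,1),"y",np.round(np.percentile(Y,[2,98])*1000,1),round(Y.mean()*1000,1))
                                  ~~~~~~~~~~~~~^^^^^^^^^^
    return _quantile_unchecked(
        a, q, axis, out, overwrite_input, method, keepdims, weights)
    return _ureduce(a,
                    func=_quantile_ureduce_func,
    ...<5 lines>...
                    overwrite_input=overwrite_input,
                    method=method)
    r = func(a, **kwargs)
    result = _quantile(arr,
                       quantiles=q,
    ...<2 lines>...
                       out=out,
                       weights=wgt)
    slices_having_nans = np.isnan(arr[-1, ...])
                                  ~~~^^^^^^^^^
IndexError: index -1 is out of bounds for axis 0 with size 0
```

The picture is stale: the script crashed before saving, because no yellow flap is visible any more. That, the falling z and the steady force of about 12 N show the foot pushing the flap down inside the bay. Continuing.

```bash
python3 -m jog '[{"fingers":0.01,"x":0,"y":0,"z":0.001,"rx":0,"ry":0,"rz":0},{"fingers":0.01,"x":0,"y":0,"z":0.001,"rx":0,"ry":0,"rz":0}]';python3 -m jog '[{"fingers":0.01,"x":0,"y":0,"z":0.001,"rx":0,"ry":0,"rz":0},{"fingers":0.01,"x":0,"y":0,"z":0.001,"rx":0,"ry":0,"rz":0}]'
```

```text
clock: 10.68
tcp_pos: [0.5328, -0.2275, 0.1776]
orientation: [2.474, 1.934, 0.001]
contact_force: [-3.2, 1.4, 7.3]
grip_width: 0.0174
gripper_force: 60.4
clock: 10.92
tcp_pos: [0.5326, -0.2274, 0.1754]
orientation: [2.474, 1.934, 0.001]
contact_force: [-3.2, 0.7, 8.1]
grip_width: 0.0173
gripper_force: 60.3
```

```bash
python3 -m jog '[{"fingers":0.01,"x":0,"y":0,"z":0.001,"rx":0,"ry":0,"rz":0},{"fingers":0.01,"x":0,"y":0,"z":0.001,"rx":0,"ry":0,"rz":0}]'
```

```text
clock: 11.18
tcp_pos: [0.5327, -0.2274, 0.1733]
orientation: [2.474, 1.934, 0.001]
contact_force: [-2.5, 0.3, 7.2]
grip_width: 0.0173
gripper_force: 60.3
```

```bash
python3 -m jog '[{"fingers":0.01,"x":0,"y":0,"z":0.0015,"rx":0,"ry":0,"rz":0},{"fingers":0.01,"x":0,"y":0,"z":0.0015,"rx":0,"ry":0,"rz":0},{"fingers":0.01,"x":0,"y":0,"z":0.0015,"rx":0,"ry":0,"rz":0}]'
```

```text
clock: 11.55
tcp_pos: [0.5326, -0.2274, 0.1687]
orientation: [2.474, 1.934, 0.001]
contact_force: [-2.5, -0.2, 6.2]
grip_width: 0.0173
gripper_force: 60.2
```

```bash
python3 -m jog '[{"fingers":0.01,"x":0,"y":0,"z":0.002,"rx":0,"ry":0,"rz":0},{"fingers":0.01,"x":0,"y":0,"z":0.002,"rx":0,"ry":0,"rz":0},{"fingers":0.01,"x":0,"y":0,"z":0.002,"rx":0,"ry":0,"rz":0}]'
```

```text
clock: 11.92
tcp_pos: [0.5326, -0.2274, 0.1626]
orientation: [2.474, 1.934, 0.001]
contact_force: [-2.6, -0.0, 6.8]
grip_width: 0.0175
gripper_force: 60.1
```

```bash
python3 -m jog '[{"fingers":0.01,"x":0,"y":0,"z":0.002,"rx":0,"ry":0,"rz":0},{"fingers":0.01,"x":0,"y":0,"z":0.002,"rx":0,"ry":0,"rz":0},{"fingers":0.01,"x":0,"y":0,"z":0.002,"rx":0,"ry":0,"rz":0}]'
```

```text
clock: 12.3
tcp_pos: [0.5326, -0.2274, 0.1564]
orientation: [2.474, 1.934, 0.001]
contact_force: [-2.3, -1.0, 3.8]
grip_width: 0.0174
gripper_force: 59.9
```

```bash
python3 -m jog '[{"fingers":0.01,"x":0,"y":0,"z":0.002,"rx":0,"ry":0,"rz":0},{"fingers":0.01,"x":0,"y":0,"z":0.002,"rx":0,"ry":0,"rz":0},{"fingers":0.01,"x":0,"y":0,"z":0.002,"rx":0,"ry":0,"rz":0},{"fingers":0.01,"x":0,"y":0,"z":0.002,"rx":0,"ry":0,"rz":0}]'
```

```text
clock: 12.8
tcp_pos: [0.5327, -0.2273, 0.1478]
orientation: [2.474, 1.934, 0.0]
contact_force: [-2.7, -1.7, 5.0]
grip_width: 0.0171
gripper_force: 60.0
```

```bash
python3 -m jog '[{"fingers":0.01,"x":0,"y":0,"z":0.002,"rx":0,"ry":0,"rz":0},{"fingers":0.01,"x":0,"y":0,"z":0.002,"rx":0,"ry":0,"rz":0},{"fingers":0.01,"x":0,"y":0,"z":0.002,"rx":0,"ry":0,"rz":0}]'
```

```text
clock: 13.18
tcp_pos: [0.5326, -0.2273, 0.1418]
orientation: [2.474, 1.934, 0.0]
contact_force: [-1.9, -1.8, 5.7]
grip_width: 0.0175
gripper_force: 60.0
```

```bash
python3 -m jog '[{"fingers":0.01,"x":0,"y":0,"z":0.001,"rx":0,"ry":0,"rz":0},{"fingers":0.01,"x":0,"y":0,"z":0.001,"rx":0,"ry":0,"rz":0},{"fingers":0.01,"x":0,"y":0,"z":0.001,"rx":0,"ry":0,"rz":0}]'
```

```text
clock: 13.55
tcp_pos: [0.5326, -0.2273, 0.1389]
orientation: [2.474, 1.934, 0.0]
contact_force: [-1.5, -2.3, 5.4]
grip_width: 0.0174
gripper_force: 60.1
```

```bash
python3 -m jog '[{"fingers":0.01,"x":0,"y":0,"z":0.001,"rx":0,"ry":0,"rz":0},{"fingers":0.01,"x":0,"y":0,"z":0.001,"rx":0,"ry":0,"rz":0}]'
```

```text
clock: 13.8
tcp_pos: [0.5326, -0.2273, 0.1369]
orientation: [2.474, 1.934, 0.0]
contact_force: [-2.3, -1.4, 5.5]
grip_width: 0.0172
gripper_force: 60.1
```

```bash
python3 -m jog '[{"fingers":0.01,"x":0,"y":0,"z":0.001,"rx":0,"ry":0,"rz":0},{"fingers":0.01,"x":0,"y":0,"z":0.001,"rx":0,"ry":0,"rz":0}]'
```

```text
clock: 14.05
tcp_pos: [0.5326, -0.2273, 0.1349]
orientation: [2.474, 1.934, 0.0]
contact_force: [-2.6, -2.5, 5.1]
grip_width: 0.0176
gripper_force: 60.1
```

```bash
python3 -m jog '[{"fingers":0.01,"x":0,"y":0,"z":0.001,"rx":0,"ry":0,"rz":0},{"fingers":0.01,"x":0,"y":0,"z":0.001,"rx":0,"ry":0,"rz":0}]'
```

```text
clock: 14.3
tcp_pos: [0.5326, -0.2273, 0.1329]
orientation: [2.474, 1.934, 0.0]
contact_force: [-2.7, -1.0, 5.0]
grip_width: 0.0171
gripper_force: 60.1
```

```bash
python3 -m jog '[{"fingers":0.01,"x":0,"y":0,"z":0.001,"rx":0,"ry":0,"rz":0},{"fingers":0.01,"x":0,"y":0,"z":0.001,"rx":0,"ry":0,"rz":0}]'; python3 -m jog '[{"fingers":0.01,"x":0,"y":0,"z":0.001,"rx":0,"ry":0,"rz":0}]'
```

```text
clock: 14.55
tcp_pos: [0.5326, -0.2273, 0.1308]
orientation: [2.474, 1.934, 0.0]
contact_force: [-2.2, -1.9, 5.5]
grip_width: 0.0173
gripper_force: 60.0
clock: 14.68
tcp_pos: [0.5326, -0.2273, 0.1298]
orientation: [2.474, 1.934, 0.0]
contact_force: [-1.7, -2.9, 5.9]
grip_width: 0.0174
gripper_force: 60.0
```

```bash
python3 -m jog '[{"fingers":0.01,"x":0,"y":0,"z":0.001,"rx":0,"ry":0,"rz":0},{"fingers":0.01,"x":0,"y":0,"z":0.001,"rx":0,"ry":0,"rz":0},{"fingers":0.01,"x":0,"y":0,"z":0.001,"rx":0,"ry":0,"rz":0}]'
```

```text
clock: 15.05
tcp_pos: [0.5326, -0.2274, 0.1269]
orientation: [2.474, 1.934, 0.0]
contact_force: [-1.6, -2.7, 4.6]
grip_width: 0.0172
gripper_force: 60.0
```

```bash
python3 -m jog '[{"fingers":0.01,"x":0,"y":0,"z":0.001,"rx":0,"ry":0,"rz":0},{"fingers":0.01,"x":0,"y":0,"z":0.001,"rx":0,"ry":0,"rz":0},{"fingers":0.01,"x":0,"y":0,"z":0.001,"rx":0,"ry":0,"rz":0}]'
```

```text
clock: 15.42
tcp_pos: [0.5326, -0.2274, 0.1239]
orientation: [2.474, 1.934, 0.0]
contact_force: [-2.6, -1.9, 4.6]
grip_width: 0.0171
gripper_force: 60.0
```

```bash
python3 -m jog '[{"fingers":0.01,"x":0,"y":0,"z":0.001,"rx":0,"ry":0,"rz":0},{"fingers":0.01,"x":0,"y":0,"z":0.001,"rx":0,"ry":0,"rz":0},{"fingers":0.01,"x":0,"y":0,"z":0.001,"rx":0,"ry":0,"rz":0}]'
```

```text
clock: 15.8
tcp_pos: [0.5326, -0.2275, 0.1215]
orientation: [2.474, 1.934, 0.001]
contact_force: [-5.3, -0.5, 13.0]
grip_width: 0.0173
gripper_force: 61.0
```

```bash
python3 -m jog '[{"fingers":0.01,"x":0,"y":0,"z":0.0005,"rx":0,"ry":0,"rz":0},{"fingers":0.01,"x":0,"y":0,"z":0.0005,"rx":0,"ry":0,"rz":0}]'
```

```text
clock: 16.05
tcp_pos: [0.5327, -0.2274, 0.1208]
orientation: [2.474, 1.934, 0.001]
contact_force: [-5.3, -1.0, 15.8]
grip_width: 0.0174
gripper_force: 61.4
```

```bash
python3 -m jog '[{"fingers":0.01,"x":0,"y":0,"z":0.0005,"rx":0,"ry":0,"rz":0},{"fingers":0.01,"x":0,"y":0,"z":0.0004,"rx":0,"ry":0,"rz":0}]'; python3 -m jog '[{"fingers":0.01,"x":0,"y":0,"z":0,"rx":0,"ry":0,"rz":0},{"fingers":0.01,"x":0,"y":0,"z":0,"rx":0,"ry":0,"rz":0},{"fingers":0.01,"x":0,"y":0,"z":0,"rx":0,"ry":0,"rz":0},{"fingers":0.01,"x":0,"y":0,"z":0,"rx":0,"ry":0,"rz":0}]'
```

```text
clock: 16.3
tcp_pos: [0.5327, -0.2275, 0.1202]
orientation: [2.474, 1.934, 0.001]
contact_force: [-6.2, 0.1, 17.7]
grip_width: 0.0173
gripper_force: 61.7
clock: 16.8
tcp_pos: [0.5327, -0.2275, 0.1202]
orientation: [2.474, 1.934, 0.001]
contact_force: [-6.6, -0.6, 16.0]
grip_width: 0.0176
gripper_force: 61.7
```

That gives about 15 N on the contacts, roughly 2.8 mm of plate travel by the kinematics. I'll hold a little longer, then release and retreat.

```bash
python3 -m jog '[{"fingers":0.01,"x":0,"y":0,"z":0,"rx":0,"ry":0,"rz":0},{"fingers":0.01,"x":0,"y":0,"z":0,"rx":0,"ry":0,"rz":0},{"fingers":0.01,"x":0,"y":0,"z":0,"rx":0,"ry":0,"rz":0},{"fingers":0.01,"x":0,"y":0,"z":0,"rx":0,"ry":0,"rz":0},{"fingers":0.01,"x":0,"y":0,"z":0,"rx":0,"ry":0,"rz":0},{"fingers":0.01,"x":0,"y":0,"z":0,"rx":0,"ry":0,"rz":0}]'
python3 -m jog '[{"fingers":0.055,"x":0,"y":0,"z":0,"rx":0,"ry":0,"rz":0},{"fingers":0.055,"x":0,"y":0,"z":0,"rx":0,"ry":0,"rz":0},{"fingers":0.055,"x":0,"y":0,"z":0,"rx":0,"ry":0,"rz":0},{"fingers":0.055,"x":0,"y":0,"z":0,"rx":0,"ry":0,"rz":0},{"fingers":0.055,"x":0,"y":0,"z":0,"rx":0,"ry":0,"rz":0},{"fingers":0.055,"x":0,"y":0,"z":0,"rx":0,"ry":0,"rz":0}]'
```

```text
clock: 17.55
tcp_pos: [0.5327, -0.2275, 0.1202]
orientation: [2.474, 1.934, 0.002]
contact_force: [-5.4, -0.4, 16.8]
grip_width: 0.0173
gripper_force: 61.7
clock: 18.3
tcp_pos: [0.5327, -0.2268, 0.1189]
orientation: [2.474, 1.935, 0.0]
contact_force: [1.0, -0.1, 0.7]
grip_width: 0.055
gripper_force: 0.0
```

```bash
python3 -m jog '[{"fingers":0.055,"x":0,"y":0,"z":-0.01,"rx":0,"ry":0,"rz":0},{"fingers":0.055,"x":0,"y":0,"z":-0.02,"rx":0,"ry":0,"rz":0},{"fingers":0.055,"x":0,"y":0,"z":-0.03,"rx":0,"ry":0,"rz":0},{"fingers":0.055,"x":0,"y":0,"z":-0.03,"rx":0,"ry":0,"rz":0},{"fingers":0.055,"x":0,"y":0,"z":-0.03,"rx":0,"ry":0,"rz":0},{"fingers":0.055,"x":0,"y":0,"z":0,"rx":0,"ry":0,"rz":0},{"fingers":0.055,"x":0,"y":0,"z":0,"rx":0,"ry":0,"rz":0}]'
python3 -c "
from h import *
im,d,P,ray,o=cloud('scene');cv2.imwrite('pics/s4.png',cv2.resize(im[100:260,150:310,::-1],None,fx=3.7,fy=3.7))
hsv=cv2.cvtColor(im,cv2.COLOR_RGB2HSV).astype(int)
m=(abs(hsv[...,0]-112)<12)&(hsv[...,1]>110)&(np.hypot(P[...,0]-.54,P[...,1]+.227)<.06)&(P[...,2]>.11)
print('top z',np.percentile(P[m][:,2],[50,98]))
print([ (np.round(h['xyz'],3),h['score']) for h in r.landmark_of('blue_mid','scene')])"
```

```text
clock: 19.18
tcp_pos: [0.5325, -0.2266, 0.2393]
orientation: [2.474, 1.935, 0.001]
contact_force: [0.2, 0.1, 0.0]
grip_width: 0.0548
gripper_force: 0.0
top z [0.14468994 0.16128043]
[(array([ 0.535, -0.221,  0.095]), 0.97), (array([0.596, 0.218, 0.064]), 0.61), (array([0.35 , 0.167, 0.066]), 0.58)]
```

View pics/s4.png

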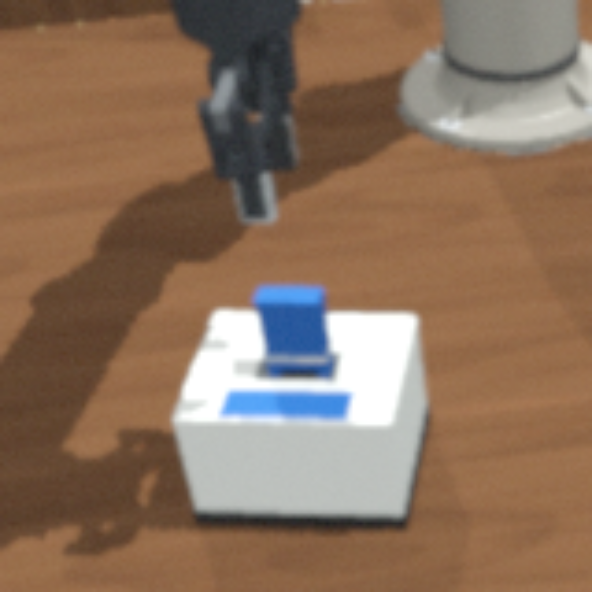

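The module stands seated and upright in the bay, with its top at crop (290,297), about 61 mm above the dock. The gripper is well clear.

```bash
python3 -c "
from bench import r
print(r.hand_in())"
```

```text
the job is handed in; nothing more can be done
None
```

I put the blue module upright in the dock, pressed its foot onto the contacts with an estimated 12–15 N for over a second, let go and handed the job in; no verdict came back.

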